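Find the till's hidden release

ROBOT

A 7-joint arm with a two-finger parallel gripper is mounted at the origin on the work surface. World frame = base frame: x ahead of the robot, y to its left, z up, the work surface at z = 0. Lengths are in m, angles in rad, forces in N, time in s.
With the tool pointing down it reaches from about 0.425 to 1.025 m from the base axis. Payload 9.4 kg.
Tool frame: the origin (TCP) lies midway between the tips of the shut fingers; the grasp point (between the pads) lies 19 mm behind it; z points along the fingers, x is the direction in which the jaws open and shut, and the axes are right-handed (so a half turn about z gives the same grasp; the last joint's range is limited). The gripper opens to 85 mm and grips with 20 to 120 N. Pads are 22 mm wide; open, the fingers measure 114 mm over their backs; the gripper's body (76 mm by 85 mm) begins 54 mm behind the grasp point. The pads swing forward as they close: fully open they stand 13 mm farther back than shut.
Start: joints at [-1.328, 0.599, -0.003, 1.599, 0.002, 0.943, -0.08], TCP at [0.228, 0.688, 0.231] pointing down, gripper open.
Joint ranges: [-2.57, 2.57], [-0.35, 1.97], [-1.29, 1.29], [0.11, 2.56], [-1.05, 4.19], [0.11, 1.86], [-2.63, 2.63]. Speed limits (rad/s): [2.22, 2.22, 3.01, 3.01, 3.14, 3.14, 3.14].

INTERFACE

Orientations are given as a 3x3 rotation matrix whose columns are the frame's x, y, z axes.
In Python, from rig import manip gives the robot as it stands.
- The arm moves only by the tool apply_moves, never from a script. Its argument "plan" is one flat list of numbers, 6 for each row, row after row: the shift along the tool's x, y, z in mm, then the turn, a rotation vector about the tool's x, y, z in rad. A call has 1 to 8 rows; each row is the pose to reach, as a shift and turn from the pose commanded when the call began, along the tool's axes at that moment; what a row does not reach only later rows make up. A row lasts 1/10 s, in which the tool goes at most 50 mm and 8.59 degrees, less where a joint would pass 70% of its speed; a pose out of reach is approached as far as the arm can. A call with a gripper value outside its range is refused whole. "gripper" is the finger opening in mm, from 0 to 85.4, set as the call begins (left out, the last holds). The fingers move at their own pace and stop on an object; "force" is the grip in N (left out, the last holds). Time passes only in rows, so rows that repeat a pose let the fingers close. It gives the time, the measured TCP pose, the force and the opening at its end, in the units of the state.
- manip.state(): the state, without advancing time (a new reading comes with each control period).
- manip.capture(name): name is "scene" or "top"; returns a dict with "img" (420x560x3 uint8, red, green, blue), "z_map" (420x560 float32, m along the optical axis (not along the pixel's ray), 0 where there is no reading), "fx", "fy", "cx", "cy" (pixels), "k1" (the pictures are not rectified: a ray, as slopes to the right and down, at radius r is drawn at 1 + k1 r^2 times it, then the intrinsics apply), "extrinsics" (4x4, takes a point from camera to world coordinates). Camera axes: x right, y down, z forward; pixel columns grow to the right and rows downward; lengths in m; the calibration is good to about 2 mm. A picture is of the moment at which its call begins.
- manip.finish_job(): hands the job in, once; it reports no verdict.
The state is a dict: "t": time; "joint_pos": joint angles; "dq": joint speeds; "joint_torque": joint torques, N m; "eef_pos": TCP position; "eef_rot": TCP orientation; "ft_force": force on the tool from outside, world axes, zero at the start; "moment": the same for the moment, N m; "finger_gap": opening from 0.0 (shut) to 1.0 (fully open).
Only numpy, scipy, OpenCV 4.12 (cv2) and the standard library are available. Lean on these libraries where they do the work, as an engineer would, in place of code of your own. Each camera call takes 0.05 s, during which the arm holds its last target.

TASK

The drawer of the grey till on the waffle stall's counter is locked shut, and one of the four identical flush round caps in its flat lid is really the hidden release: feel along the caps with the fingertips, press down the one that gives until the drawer springs open, then let go of it and move clear. Only press on the lid: do not pull or push the drawer itself, and leave the jar, dish, cup and spade where they stand.

Things in the scene. Friction and masses are not known exactly. Their poses are not given: they have to be found in the camera images.
- till: the till: grey steel box fixed to the counter, 300 mm deep (x), 400 wide (y), 100 high; origin at the centre of its underside; drawer in its -x side, towards the robot. In its flat lid, 100 mm above the counter, are four flush grey round plastic caps 59 mm across, in a row at x = -70, y = 120, 40, -40, -120 mm. Three are rigid plugs, one is the release and sinks when pressed; which one varies.
- cap1 (a point): first (leftmost seen from the robot) of the four places in the row of caps: the centre of the cap's top face, level with the lid. The caps in the four places look alike; any one of them may be the release.
- cap2 (a point): second of the four places in the row of caps: the centre of the cap's top face, level with the lid. The caps in the four places look alike; any one of them may be the release.
- cap3 (a point): third of the four places in the row of caps: the centre of the cap's top face, level with the lid. The caps in the four places look alike; any one of them may be the release.
- cap4 (a point): fourth (rightmost) of the four places in the row of caps: the centre of the cap's top face, level with the lid. The caps in the four places look alike; any one of them may be the release.
- release (a joint): how far the release cap is pressed below the lid, in m: 0 flush, 0.008 at its stop. A spring returns it; it needs about 1.5 N to start, 3.5 N at 5 mm where the drawer is let go, and 5 N at the stop. A finger that overlaps the lid around the cap cannot press it in.
- drawer: the till's drawer with its dark steel front plate, 10 mm thick (x), 388 wide (y), from 8 to 84 mm above the counter; origin under the plate's middle, at counter height. Shut and locked it lies at x = -149 mm in the till's frame; once the release has been pressed, a spring drives it out by itself in about half a second, to its stop 70 mm farther out (x = -219 mm). Not to be touched.
- jar_mid (a point): small jar of sprinkles standing loose on the rear of the till's lid, 56 mm across, 75 mm high; the point is its centre, half-way up. Bystander.
- dish: white round coin dish standing loose on the rear of the till's lid, 90 mm across, 30 mm high; origin under its centre. Bystander.
- cup_rim (a point): paper cup standing loose on the counter to the left of the till, 84 mm across, 100 mm high; the point is the centre of its mouth. Bystander.
- spade: flat serving spade lying loose on the counter to the right of the till, 280 mm long along its x, 20 mm high, origin under its middle. Bystander.

How it is judged:
By the outcome, as a careful person would: the job done as asked, in the order asked, and still so for the second after the job is handed in, with the robot touching nothing.
It also fails if it takes over 45 s, if anything falls off the work surface, if the arm or the gripper's body presses on something with over 40 N, if the wrist force passes 120 N, or if a joint passes its speed limit or range.

## Working session

There is one attempt and no reset: what is moved stays moved. The work goes in short steps, Python scripts to look and compute and a tool call to move; the robot and the scene stay as the last step left them, time stands still between calls to the robot, and variables do not carry over. Pictures are saved under pics/ and viewed, and the job is handed in when it is done.

Besides the shell and the picture viewer there is one more tool, called after "Request:" by a JSON object that holds its "name" and its "arguments", one argument or row to a line. apply_moves: Moves the arm, as the interface text tells. Its arguments: {"type":"object","properties":{"plan":{"type":"array","items":{"type":"number"}},"gripper":{"type":"number"},"force":{"type":"number"}},"required":["plan"]}

```bash
mkdir -p pics; ls; cat > h.py <<'E'
import numpy as np, cv2
from rig import manip
def cap(n,f):
    c=manip.capture(n); cv2.imwrite('pics/'+f,c['img'][:,:,::-1]); np.savez('pics/'+f[:-4]+'.npz',**c); return c
def ray(c,u,v):
    xd=(u-c['cx'])/c['fx']; yd=(v-c['cy'])/c['fy']; x,y=xd,yd
    for _ in range(20):
        s=1+c['k1']*(x*x+y*y); x,y=xd/s,yd/s
    E=c['extrinsics']; return E[:3,3],E[:3,:3]@np.array([x,y,1.0])
def onz(c,u,v,z):
    o,d=ray(c,u,v); return o+d*(z-o[2])/d[2]
E
python3 - <<'E'
from h import *
for n in('scene','top'):
    c=cap(n,n+'0.png'); print(n,c['extrinsics'].round(3).tolist(),c['fx'],c['k1'])
s=manip.state(); print(s['eef_pos'],s['eef_rot'],s['ft_force'],s['finger_gap'],s['t'])
E
```

```text
pics
scene [[-0.827, 0.471, -0.308, 1.172], [0.563, 0.691, -0.453, 0.827], [-0.001, -0.548, -0.837, 1.594], [0.0, 0.0, 0.0, 1.0]] 529.5415459692379 -0.03115157032702894
top [[0.002, -0.991, 0.133, 0.458], [-1.0, -0.002, 0.001, -0.009], [-0.0, -0.133, -0.991, 1.242], [0.0, 0.0, 0.0, 1.0]] 383.3274656557051 -0.10125803614098663
[0.22779699 0.68783947 0.23051582] [[ 3.14281902e-01  9.49329654e-01 -3.07188514e-04]
 [ 9.49328686e-01 -3.14282022e-01 -1.36237163e-03]
 [-1.38988362e-03  1.36545880e-04 -9.99999025e-01]] [-0.01248692  0.49004453 -0.59102463] 0.9987115953929873 0.1
```

```bash
ls pics
```

```text
scene0.npz
scene0.png
top0.npz
top0.png
```

View pics/top0.png

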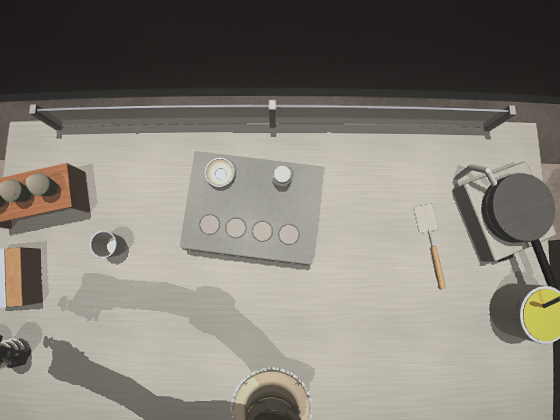

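View pics/scene0.png

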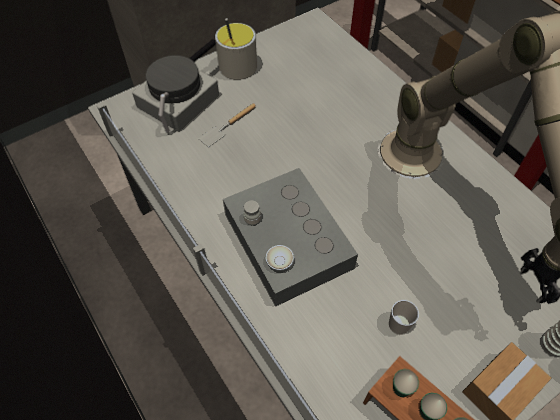

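The top view shows the four caps at about (209,224), (236,228), (262,231) and (289,234). The jar is at (283,175), the dish at (220,172), the cup at (104,243) and the spade at (432,245). The scene view shows the caps at about (324,245), (312,227), (301,209) and (290,192). Next I'll refine the cap centres.

```bash
python3 - <<'E'
from h import *
P={}
for n,ap in(('top',[(209,224),(236,228),(262,231),(289,234)]),('scene',[(324,245),(312,227),(301,209),(290,192)])):
    c=dict(np.load(f'pics/{n}0.npz')); img=c['img'].astype(int)
    rb=img[:,:,0]-img[:,:,2]
    for u,v in ap:
        w=rb[v-16:v+17,u-16:u+17]; 
        m=(w>(np.median(w[12:21,12:21])+np.median(w[[0,-1]]))/2).astype(np.uint8)
        k,l,st,ce=cv2.connectedComponentsWithStats(m); i=l[16,16]
        a,b=ce[i]; p=onz(c,u-16+a,v-16+b,.1)
        zz=c['z_map'][v,u]; o,d=ray(c,u,v); q=o+d*zz
        print(n,np.median(w[12:21,12:21]),np.median(w[[0,-1]]),st[i],(u-16+a,v-16+b),p.round(4),'depth',q.round(4))
        P.setdefault(n,[]).append(p)
for n in P:
    A=np.array(P[n]);d=A[0]-A[3];print(n,np.linalg.norm(np.diff(A,axis=0),axis=1).round(4),A.mean(0).round(4),np.degrees(np.arctan2(-d[0],d[1])))
E
```

```text
top 17.0 9.0 [  7   7  19  19 278] (np.float64(209.22302158273382), np.float64(224.16906474820144)) [0.572  0.1887 0.1   ] depth [0.5725 0.1894 0.1   ]
top 18.0 9.0 [  6   7  19  19 279] (np.float64(235.40860215053763), np.float64(227.58064516129033)) [0.5619 0.1098 0.1   ] depth [0.5613 0.1087 0.0933]
top 18.0 9.0 [  7   7  19  19 282] (np.float64(261.81205673758865), np.float64(230.8049645390071)) [0.5525 0.0307 0.1   ] depth [0.5521 0.0302 0.0976]
top 18.0 9.0 [  6   7  20  19 279] (np.float64(288.38709677419354), np.float64(233.99283154121864)) [ 0.5431 -0.0487  0.1   ] depth [ 0.5433 -0.0506  0.0968]
scene 13.0 7.0 [  8   9  17  15 202] (np.float64(323.63861386138615), np.float64(244.90594059405942)) [0.5735 0.1887 0.1   ] depth [0.5712 0.188  0.0961]
scene 12.0 8.0 [  8   9  17  14 188] (np.float64(311.718085106383), np.float64(226.47340425531914)) [0.5639 0.1096 0.1   ] depth [0.563  0.1102 0.0965]
scene 12.0 8.0 [  8   9  16  14 172] (np.float64(300.4593023255814), np.float64(208.61627906976744)) [0.5534 0.0301 0.1   ] depth [0.5533 0.033  0.1011]
scene 12.0 7.0 [  8   9  16  14 170] (np.float64(289.4823529411765), np.float64(191.74705882352941)) [ 0.544  -0.0491  0.1   ] depth [ 0.5414 -0.0496  0.0958]
top [0.0796 0.0797 0.0799] [0.5574 0.0701 0.1   ] -6.941519560968605
scene [0.0797 0.0802 0.0797] [0.5587 0.0698 0.1   ] -7.066650987602404
```

Request:
{"name": "apply_moves", "arguments": {
  "plan": [-12,16,0,0,0,0,-36,48,0,0,0,0,-60,80,0,0,0,0,-84,112,0,0,0,0,-108,144,0,0,0,0,-132,176,0,0,0,0,-156,208,0,0,0,0,-180,240,0,0,0,0],
  "gripper": 0,
  "force": 40
}}

```text
t: 0.9
eef_pos: [0.4002, 0.4393, 0.2312]
eef_rot: [[0.315, 0.949, 0.0], [0.949, -0.315, -0.001], [-0.001, 0.0, -1.0]]
ft_force: [0.7, 0.5, 0.3]
finger_gap: -0.004
```

Request:
{"name": "apply_moves", "arguments": {
  "plan": [-24,32,0,0,0,0,-48,64,0,0,0,0,-72,96,10,0,0,0,-96,128,20,0,0,0,-120,160,40,0,0,0,-144,192,60,0,0,0,-166,220,80,0,0,0,-185,244,90,0,0,0]
}}

```text
t: 1.7
eef_pos: [0.5727, 0.1861, 0.1396]
eef_rot: [[0.316, 0.949, -0.002], [0.949, -0.316, -0.002], [-0.002, -0.001, -1.0]]
ft_force: [0.4, 0.4, 0.7]
finger_gap: -0.004
```

```bash
cat >> h.py <<'E'
C=np.array([[.5728,.1887,.1],[.5629,.1097,.1],[.553,.0304,.1],[.5436,-.0489,.1]])
def st():
    s=manip.state(); p=np.array(s['eef_pos']);R=np.array(s['eef_rot'])
    print(s['t'],p.round(4),R.round(3).tolist(),np.round(s['ft_force'],2),round(s['finger_gap'],3))
    for c in C: print('tool delta mm to cap',((c-p)@R*1000).round(1))
E
python3 -c "
from h import *
st()"
```

```text
1.7 [0.5727 0.1861 0.1396] [[0.316, 0.949, -0.002], [0.949, -0.316, -0.002], [-0.002, -0.001, -1.0]] [0.37 0.45 0.7 ] -0.004
tool delta mm to cap [ 2.6 -0.7 39.6]
tool delta mm to cap [-75.5  14.9  39.8]
tool delta mm to cap [-153.9   30.6   39.9]
tool delta mm to cap [-232.1   46.7   40.1]
```

Request:
{"name": "apply_moves", "arguments": {
  "plan": [2,-1,10,0,0,0,2,-1,20,0,0,0,2,-1,30,0,0,0,2,-1,35,0,0,0,2,-1,37,0,0,0,2,-1,38,0,0,0,2,-1,38,0,0,0]
}}

```text
t: 2.4
eef_pos: [0.5723, 0.1922, 0.1035]
eef_rot: [[0.314, 0.949, 0.0], [0.949, -0.314, 0.0], [0.0, 0.0, -1.0]]
ft_force: [-0.1, 0.8, -0.3]
finger_gap: -0.0
```

Request:
{"name": "apply_moves", "arguments": {
  "plan": [0,0,1,0,0,0,0,0,2,0,0,0,0,0,2.5,0,0,0,0,0,2.5,0,0,0]
}}

```text
t: 2.8
eef_pos: [0.5724, 0.1917, 0.1008]
eef_rot: [[0.314, 0.949, 0.0], [0.949, -0.314, -0.0], [-0.0, 0.0, -1.0]]
ft_force: [0.1, -0.2, -0.6]
finger_gap: 0.001
```

Request:
{"name": "apply_moves", "arguments": {
  "plan": [-3,1,0,0,0,0,-3,1,1,0,0,0,-3,1,2,0,0,0,-3,1,2,0,0,0]
}}

```text
t: 3.2
eef_pos: [0.5725, 0.1881, 0.0989]
eef_rot: [[0.315, 0.949, 0.0], [0.949, -0.315, -0.0], [-0.0, 0.0, -1.0]]
ft_force: [0.0, -1.6, 2.4]
finger_gap: -0.001
```

Request:
{"name": "apply_moves", "arguments": {
  "plan": [0,0,1,0,0,0,0,0,1,0,0,0,0,0,1,0,0,0]
}}

```text
t: 3.5
eef_pos: [0.5725, 0.1886, 0.0978]
eef_rot: [[0.314, 0.949, 0.0], [0.949, -0.314, -0.0], [0.0, 0.0, -1.0]]
ft_force: [-0.1, -1.8, 3.7]
finger_gap: -0.002
```

Request:
{"name": "apply_moves", "arguments": {
  "plan": [0,0,1,0,0,0,0,0,1,0,0,0,0,0,1,0,0,0]
}}

```text
t: 3.8
eef_pos: [0.5724, 0.1887, 0.0968]
eef_rot: [[0.314, 0.949, 0.0], [0.949, -0.314, 0.0], [0.0, 0.0, -1.0]]
ft_force: [0.4, -1.5, 3.7]
finger_gap: -0.002
```

Cap 1 sinks with only a few newtons of force, so it looks like the release. I'll press further.

Request:
{"name": "apply_moves", "arguments": {
  "plan": [0,0,1,0,0,0,0,0,2,0,0,0,0,0,2,0,0,0]
}}

```text
t: 4.1
eef_pos: [0.5725, 0.1888, 0.0947]
eef_rot: [[0.314, 0.949, 0.0], [0.949, -0.314, 0.0], [0.0, 0.0, -1.0]]
ft_force: [1.0, -2.5, 3.5]
finger_gap: -0.002
```

```bash
python3 -c "
from h import *
st(); cap('top','top1.png')"
```

```text
4.1 [0.5725 0.1888 0.0947] [[0.314, 0.949, 0.0], [0.949, -0.314, 0.0], [0.0, 0.0, -1.0]] [ 0.96 -2.53  3.54] -0.002
tool delta mm to cap [ 0.1  0.3 -5.3]
tool delta mm to cap [-78.1  15.8  -5.4]
tool delta mm to cap [-156.4   31.3   -5.4]
tool delta mm to cap [-234.7   47.3   -5.4]
```

View pics/top1.png

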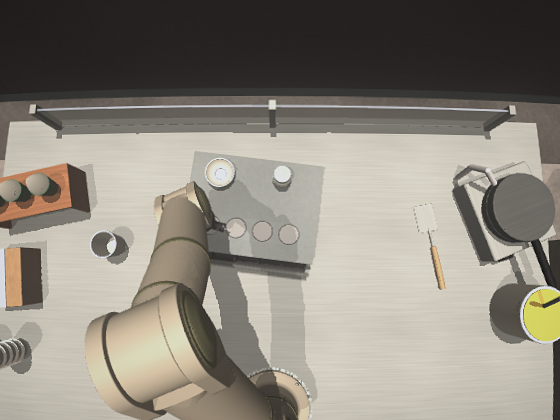

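The arm hides cap 1 (209,224). The till's front edge at about (305,268) looks slightly farther out than before, so the drawer may be starting to open. I'll press a little deeper and hold.

Request:
{"name": "apply_moves", "arguments": {
  "plan": [0,0,1,0,0,0,0,0,1,0,0,0,0,0,1,0,0,0,0,0,1,0,0,0,0,0,1,0,0,0]
}}

```text
t: 4.65
eef_pos: [0.5724, 0.1887, 0.0939]
eef_rot: [[0.314, 0.949, 0.0], [0.949, -0.314, 0.0], [0.0, 0.0, -1.0]]
ft_force: [0.3, -2.0, 3.6]
finger_gap: -0.003
```

```bash
python3 -c "
from h import *
st(); cap('top','top2.png')"
```

```text
4.65 [0.5724 0.1887 0.0939] [[0.314, 0.949, 0.0], [0.949, -0.314, 0.0], [0.0, 0.0, -1.0]] [ 0.34 -1.98  3.6 ] -0.003
tool delta mm to cap [ 0.1  0.4 -6.1]
tool delta mm to cap [-78.   15.8  -6.2]
tool delta mm to cap [-156.4   31.3   -6.2]
tool delta mm to cap [-234.6   47.3   -6.2]
```

View pics/top2.png

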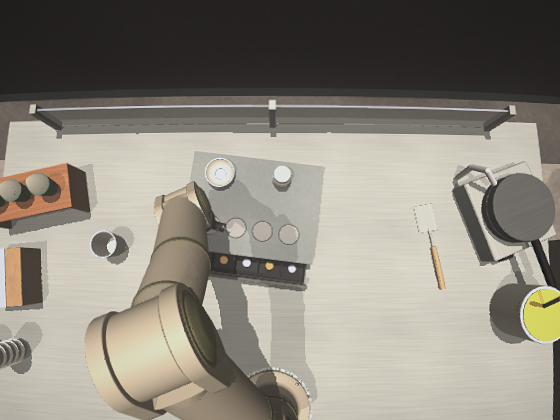

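The drawer has opened: its coins show at (224,260) to (292,269) and its front is at about (304,283). Next I'll lift straight up off the cap and move clear.

Request:
{"name": "apply_moves", "arguments": {
  "plan": [0,0,-5,0,0,0,0,0,-15,0,0,0,0,0,-35,0,0,0,0,0,-60,0,0,0,0,0,-85,0,0,0,0,0,-110,0,0,0,0,0,-130,0,0,0,0,0,-137,0,0,0]
}}

```text
t: 5.5
eef_pos: [0.5726, 0.1892, 0.2333]
eef_rot: [[0.314, 0.949, 0.003], [0.949, -0.314, 0.001], [0.002, 0.002, -1.0]]
ft_force: [-0.8, 0.1, 0.2]
finger_gap: 0.001
```

Request:
{"name": "apply_moves", "arguments": {
  "plan": [12,-16,0,0,0,0,36,-48,0,0,0,0,60,-80,0,0,0,0,84,-112,0,0,0,0,108,-144,0,0,0,0,132,-176,0,0,0,0,156,-208,0,0,0,0,180,-240,0,0,0,0]
}}

```text
t: 6.3
eef_pos: [0.3994, 0.4359, 0.2303]
eef_rot: [[0.314, 0.949, -0.001], [0.949, -0.314, -0.001], [-0.001, -0.001, -1.0]]
ft_force: [-1.0, -0.2, -0.4]
finger_gap: -0.0
```

Request:
{"name": "apply_moves", "arguments": {
  "plan": [24,-32,0,0,0,0,48,-64,0,0,0,0,72,-96,0,0,0,0,96,-128,0,0,0,0,120,-160,0,0,0,0,144,-192,0,0,0,0,156,-208,0,0,0,0,156,-208,0,0,0,0]
}}

```text
t: 7.1
eef_pos: [0.2491, 0.6505, 0.2297]
eef_rot: [[0.31, 0.951, -0.002], [0.951, -0.31, -0.0], [-0.001, -0.002, -1.0]]
ft_force: [0.3, -0.6, -0.4]
finger_gap: -0.004
```

```bash
python3 -c "
from h import *
st(); c=cap('top','top3.png')
a=np.load('pics/top0.npz')['img'].astype(int); d=np.abs(a-c['img']).max(2)
for n,(u,v) in dict(jar=(283,175),dish=(220,172),cup=(104,243),spade=(432,245),cap1=(209,224)).items(): print(n,d[v-20:v+20,u-15:u+15].max(), (d[v-20:v+20,u-15:u+15]>20).sum())
for u,v in((202,0),(304,0)):pass
for u in(215,250,290): print(u,[(v,c['img'][v,u].tolist()) for v in range(255,300,3)])
"
```

```text
7.1 [0.2491 0.6505 0.2297] [[0.31, 0.951, -0.002], [0.951, -0.31, -0.0], [-0.001, -0.002, -1.0]] [ 0.32 -0.57 -0.41] -0.004
tool delta mm to cap [-338.7  451.1  129.3]
tool delta mm to cap [-416.8  466.1  129.3]
tool delta mm to cap [-495.3  481.3  129.4]
tool delta mm to cap [-573.6  496.9  129.4]
jar 7 0
dish 7 0
cup 7 0
spade 7 0
cap1 20 0
215 [(255, [57, 57, 54]), (258, [78, 76, 73]), (261, [82, 78, 75]), (264, [80, 77, 75]), (267, [77, 73, 72]), (270, [68, 66, 64]), (273, [61, 60, 57]), (276, [117, 114, 108]), (279, [118, 115, 108]), (282, [173, 169, 158]), (285, [176, 171, 161]), (288, [174, 171, 160]), (291, [175, 172, 161]), (294, [173, 169, 159]), (297, [171, 166, 157])]
250 [(255, [176, 176, 167]), (258, [56, 54, 52]), (261, [140, 142, 148]), (264, [127, 128, 133]), (267, [81, 77, 75]), (270, [82, 78, 76]), (273, [74, 71, 70]), (276, [80, 78, 75]), (279, [125, 121, 116]), (282, [110, 108, 101]), (285, [174, 169, 159]), (288, [201, 195, 183]), (291, [202, 197, 185]), (294, [201, 196, 183]), (297, [202, 196, 183])]
290 [(255, [164, 163, 156]), (258, [167, 164, 157]), (261, [150, 150, 142]), (264, [70, 67, 65]), (267, [220, 223, 231]), (270, [221, 224, 231]), (273, [76, 71, 69]), (276, [78, 75, 72]), (279, [69, 67, 65]), (282, [74, 71, 68]), (285, [129, 127, 120]), (288, [122, 118, 111]), (291, [204, 200, 188]), (294, [197, 192, 181]), (297, [199, 193, 182])]
```

View pics/top3.png

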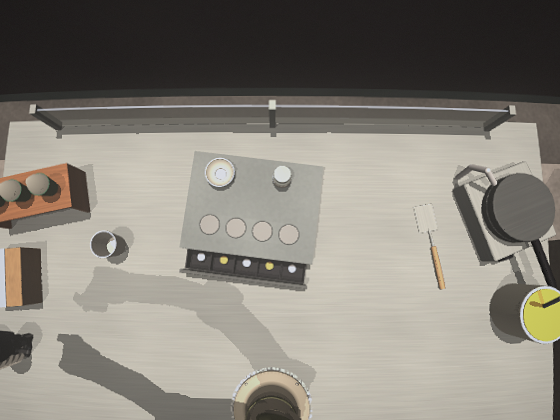

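The drawer is open, with its front at about (183,271) to (305,285). The caps look flush, and the pixels around the jar, dish, cup and spade haven't changed. I'll check how far the drawer came out, then hand in.

```bash
python3 -c "
from h import *
c=dict(np.load('pics/top3.npz'))
m=C.mean(0);y=(C[0]-C[3])/np.linalg.norm(C[0]-C[3]);x=np.array([y[1],-y[0],0])
for u,v in((215,280),(250,283.5),(290,289)):
    print(((onz(c,u,v,.084)-m)@x*1000-70).round(1))
print(manip.finish_job())"
```

```text
-233.6
-230.4
-231.7
the job is handed in; nothing more can be done
None
```

The drawer is open and the job is handed in, about 7 s into the 45 s allowed. The release was cap 1, the first one I felt, so I didn't touch the other three caps.

- **Press:** With the fingers shut, I pressed down the centre of cap 1. It sank about 6 mm at roughly 3.6 N, and the drawer sprang out. I then lifted straight up and moved back to near the start pose.
- **Drawer travel:** My last picture puts the outer face of the drawer's front at about x = -230 to -234 mm in the till's frame. At full travel it should be about -224 mm. The 6 to 10 mm difference is probably because I read the plate's lower edge or shadow as its top edge. It agrees with fully open, but only roughly.
- **Surroundings:** The pixels around the jar, dish, cup and spade matched the first picture. Cap 1 looked back in place. The wrist force was back to its noise level, below 1 N, so the robot was touching nothing.
- **Slip on the way down:** The first descent was about 3.5 mm off centre in y. I corrected this before pressing.

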